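# Walk a pressed tea brick round until it sits flush on the stop rail

## Task

The heavy pressed tea brick lies crooked in front of the metal stop rail. Without gripping or lifting it, push it round with the fingertips until a long side faces the rail (nudging opposite corners in turn keeps it clear of the rail), and then push it up so that this long side rests flush against the rail, with the whole of that side on the rail. Its corners crumble, so the brick must not meet the rail until it is nearly parallel to it; leave the mug, the bowl and the tin where they stand.

Things in the scene. Friction and masses are not known exactly. Their poses are not given: they have to be found in the camera images.
- brick: dark brown pressed tea brick, loose, lying flat: 100 mm (its x) by 160 mm (its y) by 50 mm high (its z, up), top moulded in 2 by 4 squares; 0.65 to 0.95 kg, slides under a level push of some 4 to 11 N and stops when the push stops. Origin: centre of its underside. Both long sides (+x and -x faces) are alike; either may go to the rail. Starts 40 to 90 degrees out of parallel with the rail, either way.
- brick_center (a point): centre of the brick, half-way up, 25 mm above the worktop
- rail: straight grey steel stop rail screwed to the worktop beyond the brick: 30 mm thick (its x), 300 mm long (its y), 30 mm high. Origin: centre of its underside. Its x points away from the robot, so the face for the brick is its -x face, 15 mm from the origin; when the brick is home its centre lies 65 mm from the rail's origin, on the -x side.
- mug_mid (a point): white mug, 72 mm across, 75 mm high, with a handle, at one side of the work: bystander; point on its axis half-way up
- bowl_mid (a point): white bowl, 100 mm across, 55 mm high, at one side of the work: bystander; point on its axis half-way up
- tin_mid (a point): small steel screw-top tin, 56 mm across, 65 mm high, at the right (-y) near the end of the rail: bystander; point on its axis half-way up
There are look-alikes about, which are no part of the job. Of the things like the brick, leave any that is green; of the rest the smaller one is meant.

How it is judged:
At the end, for the whole second after the job is handed in: The brick lies flat and still, a long side parallel to the rail within 0.05 rad and against its near face (brick's centre at most 6 mm farther from the rail than in full contact), its centre within 73 mm of the rail's middle along the rail, so that the side does not overhang the rail (angle between the y axis of brick and the y axis of rail, either way round below 0.05 rad and x of brick_center in the frame of rail between -0.071 and -0.055 m and y of brick_center in the frame of rail between -0.073 and 0.073 m and angle between brick's own z axis and vertical below 0.05 rad and height (world z) of brick_center below 0.03 m and linear speed of brick below 0.01 m/s); the robot touches nothing.
It fails at once if the brick is lifted (more than 12 mm) or tipped (more than 0.2 rad) (height (world z) of brick_center above 0.037 m or angle between brick's own z axis and vertical above 0.2 rad).
It fails at once if the brick touches the rail while more than 0.2 rad out of parallel with it (contact force between brick and rail above 0.5 N and angle between the y axis of brick and the y axis of rail, either way round above 0.2 rad).
It fails at once if the mug, bowl or tin is moved by more than 20 mm (distance of any of mug_mid, bowl_mid, tin_mid from where it was at the start of the episode above 0.02 m).
It also fails if it takes over 67 s, if anything falls off the work surface, if the arm or the gripper's body presses on something with over 40 N, if the wrist force passes 120 N, or if a joint passes its speed limit or range.

## Robot

A 6-joint arm with a two-finger parallel gripper is mounted at the origin on the work surface. World frame = base frame: x ahead of the robot, y to its left, z up, the work surface at z = 0. Lengths are in m, angles in rad, forces in N, time in s.
With the tool pointing down it reaches from about 0.4 to 0.825 m from the base axis. Payload 7 kg.
Tool frame: the origin (TCP) lies between the finger pads; the fingertips stand 14 mm ahead of it and the grasp point (between the pads) lies 5 mm behind it; x points along the fingers, y is the direction in which the jaws open and shut, and the axes are right-handed (so a half turn about x gives the same grasp; the last joint's range is limited). The gripper opens to 88 mm and grips with 3 to 60 N. Pads are 19 mm wide; open, the fingers measure 130 mm over their backs; the gripper's body (78 mm by 193 mm) begins 47 mm behind the grasp point.
Start: joints at [-0.978, 0.359, 0.012, 0, -1.224, -0.288], TCP at [0.203, -0.644, 0.241] pointing down, gripper open.
Joint ranges: [-3.07, 3.07], [-1.43, 2.12], [-1.02, 1.25], [-3.03, 1.67], [-3.05, -0], [-3.03, 3.03]. Speed limits (rad/s): [2.39, 2.39, 3.01, 3.14, 3.14, 3.14].

## Interface

Orientations are given as a unit quaternion [w, x, y, z].
In Python, from plant import * gives the robot as it stands.
- The arm moves only by the shell command python3 -m crank 'ROWS' [FORCE]. ROWS is JSON, a list of rows, each an object with "dr": the turn, a rotation vector about the tool's x, y, z in degrees, a list of three; "linear": the shift along the tool's x, y, z in mm, a list of three; "hand": the closure, from -1 (fully open) to 1 (shut), so that 0 is half open. A call has 1 to 12 rows; each row is the pose to reach, as a shift and turn from the pose commanded when the call began, along the tool's axes at that moment; what a row does not reach only later rows make up. A row lasts 1/12 s, in which the tool goes at most 41.7 mm and 7.16 degrees, less where a joint would pass 70% of its speed; a pose out of reach is approached as far as the arm can. A call with a gripper value outside its range is refused whole. The fingers move at their own pace and stop on an object; FORCE is the grip in N (left out, the last holds). Time passes only in rows, so rows that repeat a pose let the fingers close. It gives the time, the measured TCP pose, the force and the opening at its end, in the units of the state.
- sense(): the state, without advancing time (a new reading comes with each control period).
- read_camera(name): name is "side" or "top" or "wrist"; returns a dict with "color" (420x560x3 uint8, red, green, blue), "camera_matrix" (3x3 intrinsics, pixels), "k1" (the pictures are not rectified: a ray, as slopes to the right and down, at radius r is drawn at 1 + k1 r^2 times it, then the intrinsics apply), "xyz" and "attitude" of the camera in the world. Camera axes: x right, y up, looking along -z (the intrinsics and any distortion apply to the point x, -y, -z); pixel columns grow to the right and rows downward; lengths in m; the calibration is good to about 2 mm. A picture is of the moment at which its call begins. There is no depth.
- hand_in(): hands the job in, once; it reports no verdict.
The state is a dict: "time": time; "q": joint angles; "joint_velocities": joint speeds; "joint_torque": joint torques, N m; "tool_pos": TCP position; "tcp_rot": TCP orientation; "contact_force": force on the tool from outside, world axes, zero at the start; "torque": the same for the moment, N m; "opening": finger opening in m.
Only numpy, scipy, OpenCV 4.12 (cv2) and the standard library are available. Lean on these libraries where they do the work, as an engineer would, in place of code of your own. Each camera call takes 0.05 s, during which the arm holds its last target. There are 200 camera calls.

## Working session

There is one attempt and no reset: what is moved stays moved. The work goes in short steps, Python scripts to look and compute and a shell command to move; the robot and the scene stay as the last step left them, time stands still between calls to the robot, and variables do not carry over. Pictures are saved under pics/ and viewed, about 8 in all and at most 12, crops included, and the job is handed in when it is done.

```bash
ls; mkdir -p pics
cat > h.py <<'E'
from plant import *
import numpy as np, cv2
from scipy.spatial.transform import Rotation as R
def rot(q): return R.from_quat([q[1],q[2],q[3],q[0]])
def ray(c,uv):
    K=np.array(c["camera_matrix"]);uv=np.atleast_2d(np.array(uv,float))
    p=cv2.undistortPoints(uv.reshape(-1,1,2),K,np.array([c["k1"],0,0,0.])).reshape(-1,2)
    d=np.c_[p[:,0],-p[:,1],-np.ones(len(p))]
    return np.array(c["xyz"]),rot(c["attitude"]).apply(d)
def onplane(c,uv,z):
    o,d=ray(c,uv);return o+d*((z-o[2])/d[:,2])[:,None]
def save(c,n): cv2.imwrite("pics/"+n,c["color"][:,:,::-1])
E
python3 - <<'E'
from h import *
s=sense();print(s)
a=read_camera("top");b=read_camera("side")
for c in(a,b):print(c["xyz"],c["attitude"],c["k1"],c["camera_matrix"])
save(a,"top0.png");save(b,"side0.png")
import pickle;pickle.dump((a,b),open("c0.pkl","wb"))
E
```

```text
pics
{'time': 0.0, 'q': array([-9.77897345e-01,  3.59371821e-01,  1.10650909e-02, -3.44927437e-04,
       -1.22408930e+00, -2.88105882e-01]), 'joint_velocities': array([-1.93587242e-03,  4.21189280e-05,  1.11848483e-03, -2.65347112e-04,
        2.07948627e-04,  1.67318934e-03]), 'joint_torque': array([ 4.92872332e-04, -5.82720244e+01,  2.93052399e+01,  6.99735001e+00,
        6.73428556e-03, -2.09383011e-04]), 'tool_pos': array([ 0.202406  , -0.64345558,  0.23963606]), 'tcp_rot': array([ 0.69878011, -0.10674244,  0.699055  ,  0.10786339]), 'contact_force': array([-0.04750132, -0.16805818,  0.07309687]), 'torque': array([0.00227174, 0.02448684, 0.03717875]), 'opening': 0.08796853306527817}
[0.37325479 0.01850311 0.89975483] [-0.68866401 -0.07934708  0.08181952  0.71606668] 0.009233935140253563 [[396.95085412   0.         281.6025717 ]
 [  0.         396.95085412 211.16866105]
 [  0.           0.           1.        ]]
[0.16277645 0.68046074 0.71199567] [-0.24060837 -0.11142019  0.40568652  0.87470658] -0.04657829694356109 [[509.91977751   0.         286.97786613]
 [  0.         509.91977751 207.18111966]
 [  0.           0.           1.        ]]
```

View pics/top0.png

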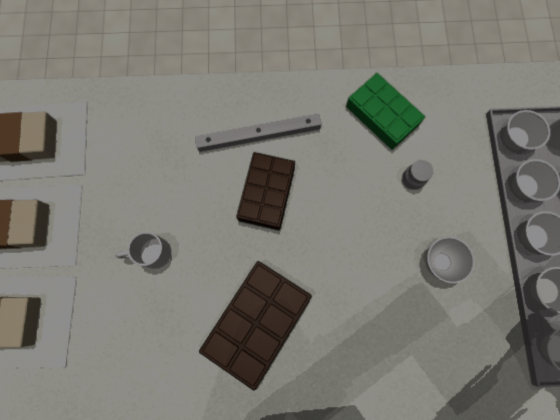

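View pics/side0.png

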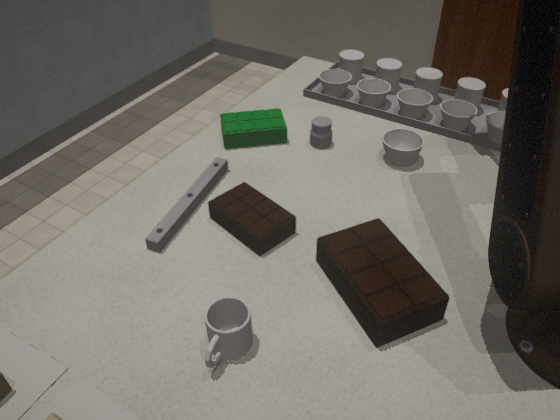

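The top view shows three brick-like things: a small brown brick (267,190), a large brown one (256,325) and a green one (386,110). I choose the small brown one, since it is not green and is the smaller of the rest. The rail is at (258,132), the mug (150,250), the bowl (450,260) and the tin (419,174). The side view agrees, with the small brick at (252,217) and the rail at (188,203).

```bash
cat >> h.py <<'E'
def brickmask(c,pts):
    """dark brown pixels whose table point lies near the work; returns biggest blob's mask"""
    hsv=cv2.cvtColor(c["color"],cv2.COLOR_RGB2HSV)
    m=((hsv[...,2]<110)&(hsv[...,1]>60)&((hsv[...,0]<20)|(hsv[...,0]>170))).astype(np.uint8)
    m=cv2.morphologyEx(m,cv2.MORPH_CLOSE,np.ones((7,7)));return m
RZ=0.030
def rail(c):
    # ends of top-face centreline given roughly by bright-grey screws
    return None
E
python3 - <<'E'
from h import *
import pickle
a,b=pickle.load(open("c0.pkl","rb"))
# rail screws, z=.03
sc=onplane(a,[[213,139],[258.5,130],[308,121]],.03);print("screws",sc)
# rail top-face corners by threshold
print("corners?",onplane(a,[[196,136],[320,115],[322,127],[199,150]],.03))
im=a["color"];x=im[95:245,185:335]
big=cv2.resize(x,(600,600),interpolation=cv2.INTER_CUBIC);cv2.imwrite("pics/crop0.png",big[:,:,::-1])
m=brickmask(a,0)
n,l,st,ce=cv2.connectedComponentsWithStats(m)
for i in range(1,n):
    if st[i,4]>300:print(st[i],ce[i])
i=l[190,267];cs,_=cv2.findContours((l==i).astype(np.uint8),cv2.RETR_EXTERNAL,2)
r=cv2.minAreaRect(cs[0]);print(r)
for n_,u in(("mug",(150,249)),("bowl",(450,259)),("tin",(420,170))):print(n_,onplane(a,[u],.06))
E
```

```text
screws [[ 0.75548086  0.16563515  0.03      ]
 [ 0.77408451  0.05830814  0.03      ]
 [ 0.79246329 -0.05969401  0.03      ]]
corners? [[ 0.76458758  0.20556425  0.03      ]
 [ 0.80678311 -0.08908091  0.03      ]
 [ 0.77580469 -0.09194266  0.03      ]
 [ 0.72923633  0.1982537   0.03      ]]
[   0  112   56   50 1622] [ 23.         138.60604192]
[ 237  153   58   77 3035] [265.85271829 190.73344316]
[   0  200   48   49 1092] [ 22.18772894 224.95604396]
[ 200  262  111  128 7258] [255.2427666  324.84417195]
[ 20 298  20  48 606] [ 29.98349835 321.60066007]
((265.5096435546875, 190.35943603515625), (44.51746368408203, 69.94940185546875), 13.392498016357422)
mug [[0.49690753 0.2941196  0.06      ]]
bowl [[ 0.45104781 -0.33902294  0.06      ]]
tin [[ 0.6502051  -0.29924456  0.06      ]]
```

View pics/crop0.png

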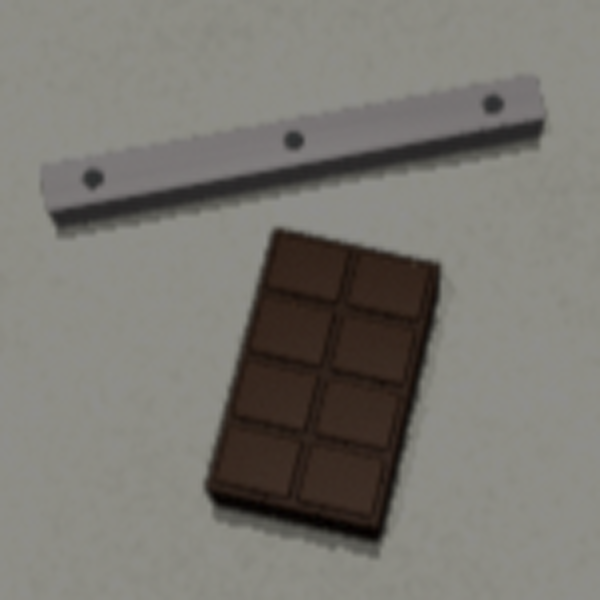

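The crop confirms the choice: a small brown 2x4 brick with its top corners at crop (275,230), (438,264), (383,520) and (210,487), scale 4. The rail screws are at (93,178), (293,140) and (493,104), which corrects the left screw pixel I used.

Run:
```python
from h import *
import pickle
a,b=pickle.load(open("c0.pkl","rb"))
f=lambda p:np.array(p)/4+[185-.4,95-.4]
s=onplane(a,f([[93,178],[293,140],[493,104]]),.03)[:,:2];print("screws",s)
t=(s[0]-s[2]);t/=np.linalg.norm(t);n=np.array([t[1],-t[0]]);print("rail y",t,"x",n,"yaw",np.arctan2(-t[0],t[1]),"mid",s.mean(0))
q=onplane(a,f([[275,230],[438,264],[383,520],[210,487]]),.05)[:,:2];c=q.mean(0)
print("corners",q,"sides",np.linalg.norm(q-np.roll(q,-1,0),axis=1),"c",c)
L=(q[0]+q[1]-q[2]-q[3]);L/=np.linalg.norm(L);print("long ang",np.degrees(np.arctan2(L[1],L[0])),"rail long ang",np.degrees(np.arctan2(t[1],t[0])))
m=s.mean(0)
for p in list(q)+[c]:print("railframe",(p-m)@n,(p-m)@t)
st=sense();r=rot(st["tcp_rot"]);print(r.as_matrix().round(3))
```

```text
screws [[ 0.75569633  0.17771122]
 [ 0.77516165  0.05981555]
 [ 0.79350435 -0.05939342]]
rail y [-0.15746775  0.98752413] x [0.98752413 0.15746775] yaw 0.15812588426877144 mid [0.77478744 0.05937778]
corners [[ 0.71115352  0.07050937]
 [ 0.68707675 -0.02123032]
 [ 0.54076754  0.01551892]
 [ 0.56287477  0.1095101 ]] sides [0.09484651 0.15085388 0.09655605 0.15332203] c [0.62546814 0.04357702]
long ang -14.42054949446233 rail long ang 99.0599458003747
railframe -0.0610871712659268 0.021013005490061208
railframe -0.09930960378651527 -0.06579083613891704
railframe -0.23800665961350656 -0.0064610931175140135
railframe -0.2013746581972831 0.08287628287208751
railframe -0.14994452321580798 0.007909339776429427
[[-0.001 -0.3    0.954]
 [ 0.001  0.954  0.3  ]
 [-1.     0.001 -0.   ]]
```

```bash
cat >> h.py <<'E'
M=np.array([.7748,.0594]);T=np.array([-.1575,.9875]);N=np.array([.9875,.1575])
def rf(p): p=np.asarray(p)[:2]-M; return np.array([p@N,p@T])
def where(x=None,y=None,z=None):
    s=sense();p=s["tool_pos"];r=rot(s["tcp_rot"]);m=r.as_matrix()
    yaw=np.degrees(np.arctan2(-m[0,1],m[1,1]))
    print("t %.2f rail-frame tcp mm"%s["time"],(rf(p)*1e3).round(1),"z %.1f"%(p[2]*1e3),"yaw-rail %.1f"%(yaw-9.06),"F",s["contact_force"].round(1),"op %.3f"%s["opening"])
    if x is not None:
        g=np.r_[M+N*x+T*y,z];print("linear to goal",(r.inv().apply(g-p)*1e3).round(1),"turn x",round(yaw-9.06,1))
E
python3 - <<'E'
from h import *
import pickle
a,b=pickle.load(open("c0.pkl","rb"))
where(-.075,.090,.13)
for z in(.05,.075):
  for u in([258,262],[311,295],[254,388],[200,348]):print(z,rf(onplane(a,[u],z)[0]).round(3))
E
```

```text
t 0.10 rail-frame tcp mm [-675.9 -604. ] z 239.7 yaw-rail 8.4 F [ 0.4 -1.  -0. ] op 0.087
linear to goal [110.5 598.7 695.8] turn x 8.4
0.05 [-0.308  0.056]
0.05 [-0.398 -0.04 ]
0.05 [-0.552  0.109]
0.05 [-0.457  0.203]
0.075 [-0.311  0.055]
0.075 [-0.398 -0.038]
0.075 [-0.548  0.107]
0.075 [-0.455  0.198]
```

```bash
R='x'; python3 -m crank '[{"dr":[4,0,0],"linear":[0,30,28],"hand":1},{"dr":[8.4,0,0],"linear":[0,60,60],"hand":1},{"dr":[8.4,0,0],"linear":[0,300,350],"hand":1},{"dr":[8.4,0,0],"linear":[0,300,350],"hand":1},{"dr":[8.4,0,0],"linear":[0,300,350],"hand":1},{"dr":[8.4,0,0],"linear":[0,300,350],"hand":1},{"dr":[8.4,0,0],"linear":[0,300,350],"hand":1},{"dr":[8.4,0,0],"linear":[0,300,350],"hand":1},{"dr":[8.4,0,0],"linear":[0,300,350],"hand":1},{"dr":[8.4,0,0],"linear":[0,300,350],"hand":1},{"dr":[8.4,0,0],"linear":[0,300,350],"hand":1},{"dr":[8.4,0,0],"linear":[0,300,350],"hand":1}]' 30; python3 -c "
from h import *
where(-.075,.090,.13)"
```

```text
time: 1.1
tool_pos: [0.4492, -0.2483, 0.2406]
tcp_rot: [0.705, -0.057, 0.704, 0.057]
contact_force: [-0.8, -0.5, -0.2]
opening: 0.0133
t 1.10 rail-frame tcp mm [-370.  -252.6] z 240.6 yaw-rail 0.2 F [-0.8 -0.5 -0.2] op 0.013
linear to goal [111.  341.3 296.4] turn x 0.2
```

```bash
python3 -m crank '[{"dr":[0.2,0,0],"linear":[110,340,296],"hand":1},{"dr":[0.2,0,0],"linear":[110,340,296],"hand":1},{"dr":[0.2,0,0],"linear":[110,340,296],"hand":1},{"dr":[0.2,0,0],"linear":[110,340,296],"hand":1},{"dr":[0.2,0,0],"linear":[110,340,296],"hand":1},{"dr":[0.2,0,0],"linear":[110,340,296],"hand":1},{"dr":[0.2,0,0],"linear":[110,340,296],"hand":1},{"dr":[0.2,0,0],"linear":[110,340,296],"hand":1},{"dr":[0.2,0,0],"linear":[110,340,296],"hand":1},{"dr":[0.2,0,0],"linear":[110,340,296],"hand":1},{"dr":[0.2,0,0],"linear":[110,340,296],"hand":1},{"dr":[0.2,0,0],"linear":[110,340,296],"hand":1}]' 30; python3 -c "
from h import *
where(-.075,.090,.028)"
```

```text
time: 2.1
tool_pos: [0.6867, 0.1345, 0.127]
tcp_rot: [0.704, -0.056, 0.706, 0.055]
contact_force: [0.9, -0.3, 0.0]
opening: 0.0003
t 2.10 rail-frame tcp mm [-75.1  88. ] z 127.0 yaw-rail -0.0 F [ 0.9 -0.3  0. ] op 0.000
linear to goal [99.   2.   0.3] turn x -0.0
```

```bash
python3 -m crank '[{"dr":[0,0,0],"linear":[40,0,0],"hand":1},{"dr":[0,0,0],"linear":[80,0,0],"hand":1},{"dr":[0,0,0],"linear":[98,0,0],"hand":1},{"dr":[0,0,0],"linear":[98,-10,0],"hand":1},{"dr":[0,0,0],"linear":[98,-25,0],"hand":1},{"dr":[0,0,0],"linear":[98,-35,0],"hand":1},{"dr":[0,0,0],"linear":[98,-45,-2],"hand":1},{"dr":[0,0,0],"linear":[98,-55,-5],"hand":1},{"dr":[0,0,0],"linear":[98,-65,-9],"hand":1},{"dr":[0,0,0],"linear":[98,-75,-14],"hand":1},{"dr":[0,0,0],"linear":[98,-82,-19],"hand":1},{"dr":[0,0,0],"linear":[98,-82,-19],"hand":1}]'; python3 -c "
from h import *
where()
a=read_camera('top');save(a,'top1.png')
import pickle;pickle.dump(a,open('c1.pkl','wb'))
cv2.imwrite('pics/crop1.png',cv2.resize(a['color'][95:245,185:335],(600,600),interpolation=2)[:,:,::-1])"
```

```text
time: 3.1
tool_pos: [0.6793, 0.0441, 0.0342]
tcp_rot: [0.706, -0.054, 0.704, 0.054]
contact_force: [3.3, 2.0, 1.0]
opening: 0.0008
t 3.10 rail-frame tcp mm [-96.7  -0.1] z 34.2 yaw-rail -0.3 F [3.3 2.  1. ] op 0.001
```

View pics/crop1.png

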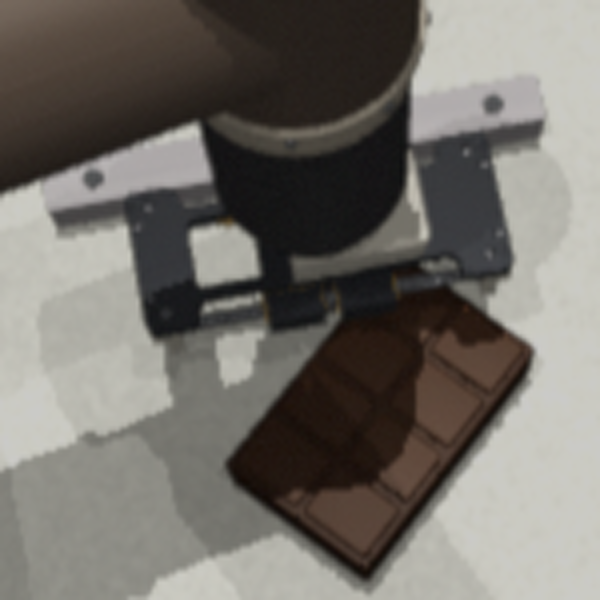

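The crop shows the brick turned clockwise, with its top corners at about (230,465), (367,570), (532,350) and (450,287, partly in shade). The fingers are at its upper left side and the rail is clear.

```bash
cat >> h.py <<'E'
def pose(c,px,x0=185,y0=95,k=4):
    """top corners in crop px, order: rail-end-left, rail-end-right, near-right, near-left (rail frame)"""
    q=np.array([rf(p) for p in onplane(c,np.array(px)/k+[x0-.4,y0-.4],.05)])
    L=q[0]+q[1]-q[2]-q[3];W=q[0]+q[3]-q[1]-q[2]
    print("corners",(q*1e3).round().tolist(),"sides",(np.linalg.norm(q-np.roll(q,-1,0),axis=1)*1e3).round())
    print("centre",(q.mean(0)*1e3).round(1),"long axis deg from rail x",np.degrees(np.arctan2(L[1],L[0])).round(1),np.degrees(np.arctan2(-W[0],W[1])).round(1))
E
python3 -c "
from h import *;import pickle
c=pickle.load(open('c1.pkl','rb'))
pose(c,[[450,287],[532,350],[367,570],[230,465]])"
```

```text
corners [[-114.0, -70.0], [-159.0, -107.0], [-263.0, 7.0], [-191.0, 70.0]] sides [ 59. 155.  95. 160.]
centre [-182.1  -24.8] long axis deg from rail x -54.5 -49.6
```

The corner hidden under the gripper came out wrong. From the other three, the brick is at -47.6° with its centre near (-175,-18) mm, so about 42° remain. Next I hop over the brick and nudge the opposite end from the lower right.

```bash
python3 -m crank '[{"dr":[0,0,0],"linear":[0,18,4],"hand":1},{"dr":[0,0,0],"linear":[-40,22,4],"hand":1},{"dr":[0,0,0],"linear":[-80,10,-20],"hand":1},{"dr":[0,0,0],"linear":[-90,-15,-55],"hand":1},{"dr":[0,0,0],"linear":[-90,-35,-90],"hand":1},{"dr":[0,0,0],"linear":[-90,-50,-125],"hand":1},{"dr":[0,0,0],"linear":[-90,-60,-160],"hand":1},{"dr":[0,0,0],"linear":[-90,-65,-180],"hand":1},{"dr":[0,0,0],"linear":[-60,-65,-180],"hand":1},{"dr":[0,0,0],"linear":[-25,-65,-180],"hand":1},{"dr":[0,0,0],"linear":[2,-65,-180],"hand":1},{"dr":[0,0,0],"linear":[2,-65,-180],"hand":1}]'; python3 -c "
from h import *
where()"
```

```text
time: 4.15
tool_pos: [0.5065, -0.0473, 0.0262]
tcp_rot: [0.702, -0.055, 0.708, 0.054]
contact_force: [-0.7, -0.6, -1.4]
opening: 0.0005
t 4.15 rail-frame tcp mm [-281.8  -63.1] z 26.2 yaw-rail -0.3 F [-0.7 -0.6 -1.4] op 0.000
```

```bash
python3 -m crank '[{"dr":[0,0,0],"linear":[0,13,8],"hand":1},{"dr":[0,0,0],"linear":[0,26,17],"hand":1},{"dr":[0,0,0],"linear":[0,35,22],"hand":1},{"dr":[0,0,0],"linear":[0,43,28],"hand":1},{"dr":[0,0,0],"linear":[0,51,35],"hand":1},{"dr":[0,0,0],"linear":[0,59,42],"hand":1},{"dr":[0,0,0],"linear":[0,66,49],"hand":1},{"dr":[0,0,0],"linear":[0,72,57],"hand":1},{"dr":[0,0,0],"linear":[0,76,65],"hand":1},{"dr":[0,0,0],"linear":[0,76,65],"hand":1},{"dr":[0,0,0],"linear":[0,70,40],"hand":1},{"dr":[0,0,0],"linear":[0,40,5],"hand":-1}]'; python3 -c "
from h import *
where()
a=read_camera('top');save(a,'top2.png')
import pickle;pickle.dump(a,open('c2.pkl','wb'))
cv2.imwrite('pics/crop2.png',cv2.resize(a['color'][95:245,185:335],(600,600),interpolation=2)[:,:,::-1])"
```

```text
time: 5.15
tool_pos: [0.5154, 0.0004, 0.0313]
tcp_rot: [0.706, -0.056, 0.703, 0.056]
contact_force: [-0.1, -0.5, 0.6]
opening: 0.0033
t 5.15 rail-frame tcp mm [-265.5  -17.4] z 31.3 yaw-rail 0.0 F [-0.1 -0.5  0.6] op 0.003
```

View pics/crop2.png

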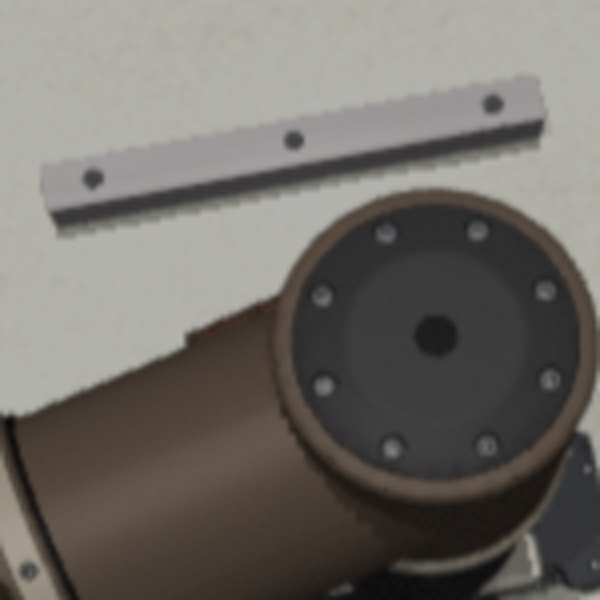

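The arm hides the brick in the top view. Only one corner shows, at crop (187,335), and the rail is clear. I'll try the side camera.

```bash
python3 -c "
from h import *
a=read_camera('side')
import pickle;pickle.dump(a,open('c3.pkl','wb'))
cv2.imwrite('pics/crop3.png',cv2.resize(a['color'][140:290,140:340],(800,600),interpolation=2)[:,:,::-1])"
```

```text
(no output)
```

View pics/crop3.png

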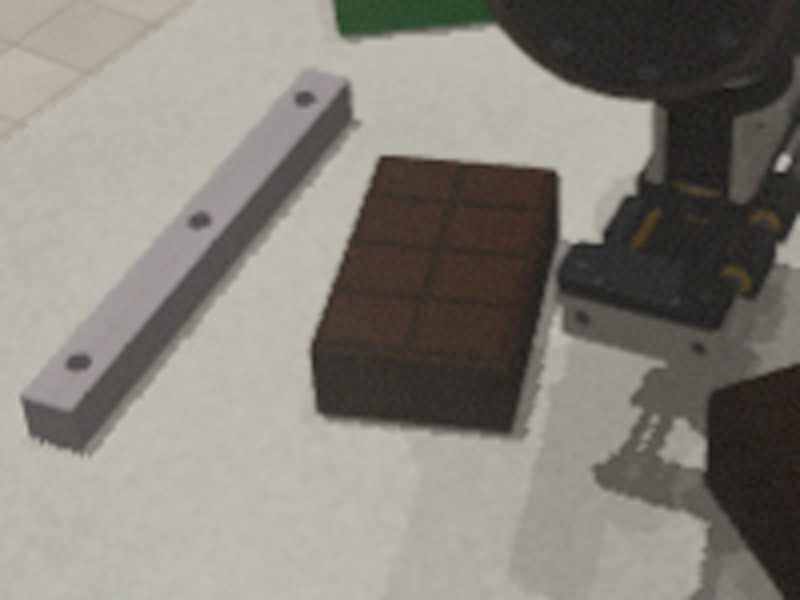

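The side crop shows all four of the brick's top corners: far-rail (380,156), far-near (557,172), near-near (522,360) and near-rail (314,345). The fingers are clear on the near side.

```bash
python3 -c "
from h import *;import pickle
c=pickle.load(open('c3.pkl','rb'))
# order: right-railward, right-near, left-near, left-railward
pose(c,[[380,156],[557,172],[522,360],[314,345]],140,140)
s=onplane(c,np.array([[78,362],[200,220],[305,98]])/4+[139.6,139.6],.03)
print([rf(p).round(4) for p in s])
where()"
```

```text
corners [[-78.0, -64.0], [-172.0, -86.0], [-212.0, 56.0], [-115.0, 84.0]] sides [ 97. 148. 101. 152.]
centre [-144.1   -2.5] long axis deg from rail x -75.0 -75.5
[array([-0.0006,  0.1191]), array([-0.0003, -0.0009]), array([ 0.    , -0.1213])]
t 5.25 rail-frame tcp mm [-272.9  -21.2] z 30.7 yaw-rail -0.3 F [-0.1  0.2 -0.3] op 0.010
```

15° remain and the centre is at (-144,-3). I'll open the fingers and push square with both fingertips.

```bash
python3 -m crank '[{"dr":[-0.2,0,0],"linear":[0,6,-5],"hand":-1},{"dr":[-0.2,0,0],"linear":[0,12,-5],"hand":-1},{"dr":[-0.2,0,0],"linear":[0,18,-5],"hand":-1},{"dr":[-0.2,0,0],"linear":[0,18,0],"hand":-1},{"dr":[-0.2,0,0],"linear":[0,18,5],"hand":-1},{"dr":[-0.2,0,0],"linear":[0,18,10],"hand":-1},{"dr":[-0.2,0,0],"linear":[0,18,18],"hand":-1},{"dr":[-0.2,0,0],"linear":[0,18,26],"hand":-1},{"dr":[-0.2,0,0],"linear":[0,18,34],"hand":-1},{"dr":[-0.2,0,0],"linear":[0,18,42],"hand":-1},{"dr":[-0.2,0,0],"linear":[0,18,50],"hand":-1},{"dr":[-0.2,0,0],"linear":[0,18,58],"hand":-1}]'; python3 -c "
from h import *
where()"
```

```text
time: 6.25
tool_pos: [0.567, 0.0239, 0.0301]
tcp_rot: [0.704, -0.056, 0.706, 0.056]
contact_force: [-3.9, 1.0, 1.5]
opening: 0.0857
t 6.25 rail-frame tcp mm [-210.8   -2.4] z 30.1 yaw-rail -0.0 F [-3.9  1.   1.5] op 0.086
```

```bash
python3 -m crank '[{"dr":[0,0,0],"linear":[0,0,7],"hand":-1},{"dr":[0,0,0],"linear":[0,0,14],"hand":-1},{"dr":[0,0,0],"linear":[0,0,21],"hand":-1},{"dr":[0,0,0],"linear":[0,0,28],"hand":-1},{"dr":[0,0,0],"linear":[0,0,35],"hand":-1},{"dr":[0,0,0],"linear":[0,0,42],"hand":-1},{"dr":[0,0,0],"linear":[0,0,49],"hand":-1},{"dr":[0,0,0],"linear":[0,0,56],"hand":-1},{"dr":[0,0,0],"linear":[0,0,60],"hand":-1},{"dr":[0,0,0],"linear":[0,0,60],"hand":-1}]'; python3 -c "
from h import *
where()
a=read_camera('side')
import pickle;pickle.dump(a,open('c4.pkl','wb'))
cv2.imwrite('pics/crop4.png',cv2.resize(a['color'][140:290,140:340],(800,600),interpolation=2)[:,:,::-1])"
```

```text
time: 7.08
tool_pos: [0.6275, 0.0335, 0.0304]
tcp_rot: [0.705, -0.056, 0.705, 0.056]
contact_force: [-1.0, -1.1, -2.1]
opening: 0.0876
t 7.08 rail-frame tcp mm [-149.6   -2.4] z 30.4 yaw-rail -0.0 F [-1.  -1.1 -2.1] op 0.088
```

View pics/crop4.png

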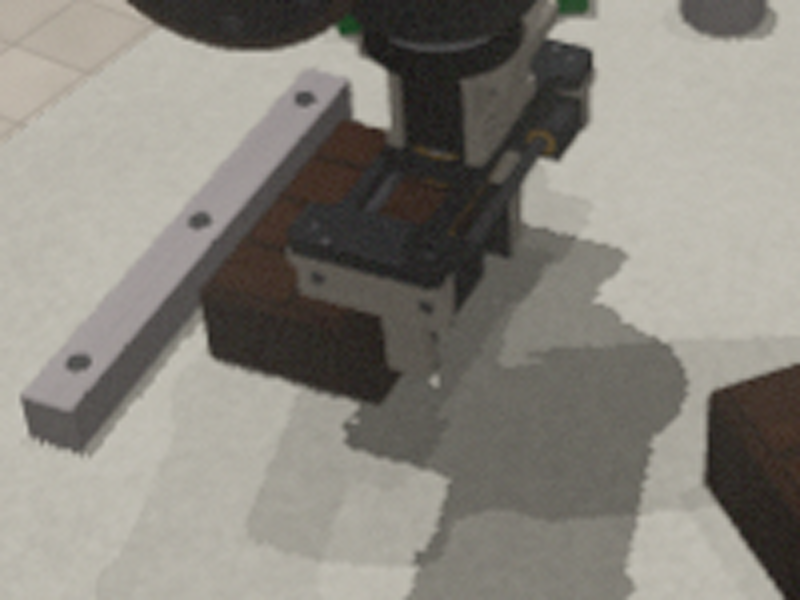

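The side crop shows the brick close to parallel. The rail-side top edge runs from (203,297) to about (345,122), and the fingers are on the near side.

```bash
python3 -c "
from h import *;import pickle
c=pickle.load(open('c4.pkl','rb'))
f=lambda p,z:[rf(q).round(4).tolist() for q in onplane(c,np.array(p)/4+[139.6,139.6],z)]
print(f([[203,297],[345,122],[240,248]],.05),f([[212,357],[385,402]],.0))"
```

```text
[[-0.0473, 0.0727], [-0.046, -0.0848], [-0.0456, 0.0323]] [[-0.0406, 0.0641], [-0.1382, 0.061]]
```

The brick is parallel within about 1°, its face is roughly 27 mm from the rail, and its centre is about 8 mm off the rail's middle. Now the slow final push.

```bash
python3 -m crank '[{"dr":[0,0,0],"linear":[0,0,4],"hand":-1},{"dr":[0,0,0],"linear":[0,0,8],"hand":-1},{"dr":[0,0,0],"linear":[0,0,11],"hand":-1},{"dr":[0,0,0],"linear":[0,0,14],"hand":-1},{"dr":[0,0,0],"linear":[0,0,17],"hand":-1},{"dr":[0,0,0],"linear":[0,0,19],"hand":-1},{"dr":[0,0,0],"linear":[0,0,21],"hand":-1},{"dr":[0,0,0],"linear":[0,0,22],"hand":-1},{"dr":[0,0,0],"linear":[0,0,23],"hand":-1}]'; python3 -c "
from h import *
where()"; python3 -m crank '[{"dr":[0,0,0],"linear":[0,0,1],"hand":-1},{"dr":[0,0,0],"linear":[0,0,2],"hand":-1}]'; python3 -m crank '[{"dr":[0,0,0],"linear":[0,0,1],"hand":-1},{"dr":[0,0,0],"linear":[0,0,2],"hand":-1}]';python3 -c "
from h import *
where()"
```

```text
time: 7.88
tool_pos: [0.6481, 0.0369, 0.0305]
tcp_rot: [0.704, -0.056, 0.706, 0.056]
contact_force: [-6.7, -1.7, 2.5]
opening: 0.0874
t 7.88 rail-frame tcp mm [-128.6   -2.2] z 30.5 yaw-rail -0.0 F [-6.7 -1.7  2.5] op 0.087
time: 8.05
tool_pos: [0.6501, 0.0372, 0.0306]
tcp_rot: [0.704, -0.056, 0.706, 0.056]
contact_force: [-5.5, -2.1, 1.8]
opening: 0.0877
time: 8.22
tool_pos: [0.6504, 0.0372, 0.0306]
tcp_rot: [0.703, -0.056, 0.707, 0.055]
contact_force: [-15.2, -0.3, 11.5]
opening: 0.0879
t 8.22 rail-frame tcp mm [-126.3   -2.3] z 30.6 yaw-rail -0.0 F [-15.2  -0.3  11.5] op 0.088
```

```bash
python3 -m crank '[{"dr":[0,0,0],"linear":[0,0,1],"hand":-1},{"dr":[0,0,0],"linear":[0,0,1],"hand":-1}]';python3 -c "
from h import *
where()"; python3 -m crank '[{"dr":[0,0,0],"linear":[0,0,-4],"hand":-1},{"dr":[0,0,0],"linear":[0,0,-15],"hand":-1},{"dr":[0,0,0],"linear":[0,0,-30],"hand":-1},{"dr":[0,0,0],"linear":[-40,0,-45],"hand":-1},{"dr":[0,0,0],"linear":[-80,0,-70],"hand":-1},{"dr":[0,0,0],"linear":[-115,-20,-80],"hand":-1},{"dr":[0,0,0],"linear":[-120,-60,-85],"hand":-1},{"dr":[0,0,0],"linear":[-120,-100,-90],"hand":-1},{"dr":[0,0,0],"linear":[-120,-140,-95],"hand":-1},{"dr":[0,0,0],"linear":[-120,-180,-100],"hand":-1},{"dr":[0,0,0],"linear":[-120,-220,-100],"hand":-1},{"dr":[0,0,0],"linear":[-120,-250,-100],"hand":-1}]'; python3 -c "
from h import *
a=read_camera('side')
b=read_camera('top')
import pickle;pickle.dump((a,b),open('c5.pkl','wb'))
i=cv2.resize(a['color'][140:290,140:280],(400,430),interpolation=2);j=cv2.resize(b['color'][95:245,185:325],(400,430),interpolation=2)
cv2.imwrite('pics/crop5.png',np.hstack([i,j])[:,:,::-1])
where()"
```

```text
time: 8.38
tool_pos: [0.6504, 0.0372, 0.0306]
tcp_rot: [0.703, -0.056, 0.707, 0.055]
contact_force: [-15.9, 0.2, 11.2]
opening: 0.0877
t 8.38 rail-frame tcp mm [-126.3   -2.3] z 30.6 yaw-rail -0.0 F [-15.9   0.2  11.2] op 0.088
time: 9.38
tool_pos: [0.596, -0.2276, 0.1518]
tcp_rot: [0.706, -0.056, 0.704, 0.055]
contact_force: [0.3, 0.3, 0.4]
opening: 0.0875
t 9.48 rail-frame tcp mm [-221.9 -256.6] z 151.0 yaw-rail -0.2 F [-1.5 -0.5 -0.4] op 0.087
```

View pics/crop5.png

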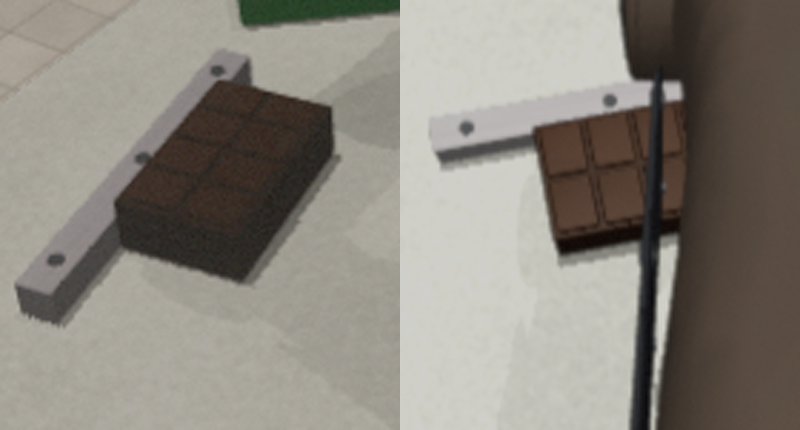

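The side half shows the brick against the rail, its top corners at (220,81), (331,106) and (118,203), with bottom near corners at (122,245) and (245,281). The top half shows the left end flush, with the rest behind the arm.

```bash
python3 -c "
from h import *;import pickle
a,b=pickle.load(open('c5.pkl','rb'))
k=np.array([400/140,430/150])
f=lambda c,p,o,z:[rf(q).round(4).tolist() for q in onplane(c,np.array(p)/k+np.array(o)-.4,z)]
print('side top',f(a,[[220,81],[331,106],[247,232],[118,203]],[140,140],.05))
print('side bottom',f(a,[[122,245],[245,281]],[140,140],0))
print('top',f(b,[[135,128],[157,237]],[185,95],.05))
for n,u in(('mug',(150,249)),('bowl',(450,259)),('tin',(420,170))):
  d=[cv2.cvtColor(x['color'],cv2.COLOR_RGB2GRAY)[u[1]-35:u[1]+35,u[0]-35:u[0]+35].astype(np.float32) for x in (pickle.load(open('c0.pkl','rb'))[0],b)]
  print(n,cv2.phaseCorrelate(*d))"
```

```text
side top [[-0.0231, -0.0848], [-0.1164, -0.0872], [-0.1221, 0.0642], [-0.0244, 0.0705]]
side bottom [[-0.0149, 0.0619], [-0.1153, 0.0624]]
top [[-0.0206, 0.0637], [-0.1141, 0.0621]]
mug ((0.0038883616172498137, 0.05781698602903873), 0.9830627937191798)
bowl ((1.2013710154812571, 0.7728263330024419), 0.20685692812189643)
tin ((-1.0748638525147243, -1.157190923330866), -0.2206059554476797)
```

```bash
python3 -c "
from plant import *
print(hand_in())"
```

```text
the job is handed in; nothing more can be done
None
```

The brick lies with a long side flush against the rail, and the job is handed in at about 9.5 s of the 67 s allowed; no verdict was reported.

I turned the small brown brick clockwise with one fingertip nudge at each end. Then I pushed it square to the rail with both open fingertips and backed off.

**Last checks:**
- **Contact:** the push force rose from about 6 to about 16 N and the arm stopped advancing, so the brick had met the rail. There was also about 11 N of upward force on the tool then, which I did not explain. The final picture shows the brick lying flat.
- **Position:** from the bottom corners in the side view, the brick's centre is about 65 mm from the rail's middle line, as it should be when home. It sits 7 to 15 mm right of the rail's middle.
- **Parallelism:** the side view shows it parallel to the rail within about 1°. It was also nearly parallel about 27 mm before it touched the rail.
- **Robot clear:** the gripper reads about zero contact force and stands well away from everything.

**Weaker checks:** in the last top view only the brick's left end was visible, so parallelism rests on the side view. The mug showed no movement. The image comparison for the bowl and tin was too poor to use, probably because of the arm or its shadow; no push came near either of them.

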